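# Mount the contactors on the rail by size

### The arm

A 6-joint arm with a two-finger parallel gripper is mounted at the origin on the work surface. World frame = base frame: x ahead of the robot, y to its left, z up, the work surface at z = 0. Lengths are in mm, angles in rad, forces in N, time in s.
With the tool pointing down it reaches from about 350 to 875 mm from the base axis. Payload 4.2 kg.
Tool frame: the origin (TCP) lies between the finger pads; the fingertips stand 11 mm ahead of it and the grasp point (between the pads) lies 8 mm behind it; z points along the fingers, y is the direction in which the jaws open and shut (so a half turn about z gives the same grasp; the last joint's range is limited). The gripper opens to 85 mm and grips with 20 to 120 N. Pads are 22 mm wide; open, the fingers measure 114 mm over their backs; the gripper's body (76 mm by 85 mm) begins 54 mm behind the grasp point. The pads swing forward as they close: fully open they stand 13 mm farther back than shut.
Start: joints at [-1.09, 0.385, 0.008, 0, -1.194, -0.259], TCP at [137.509, -609.664, 242.312] pointing down, gripper open.
Joint ranges: [-3.14, 3.14], [-1.21, 2.06], [-1.07, 1.41], [-3.16, 2.05], [-2.99, -0.16], [-3.1, 3.1]. Speed limits (rad/s): [2.79, 2.79, 3.14, 3.14, 3.14, 3.14].

### API

Orientations are given as a unit quaternion [x, y, z, w].
In Python, from bench import * gives the robot as it stands.
- The arm moves only by the tool servo_tool, never from a script. Its argument "rows" is a list of rows, each a list of 7 numbers: the opening, from 0 (shut) to 1 (fully open), then the shift along the tool's x, y, z in cm, then the turn, a rotation vector about the tool's x, y, z in degrees. A call has 1 to 12 rows; each row shifts and turns the commanded pose from where the row before left it, along the tool's axes as they then stand; what a row does not reach is not made up. A row lasts 1/10 s, in which the tool goes at most 50 mm and 8.59 degrees, less where a joint would pass 70% of its speed; a pose out of reach is approached as far as the arm can. A call is refused whole if a number of a shift passes 5 or a number of a turn 8.59, either way. A call with a gripper value outside its range is refused whole. The fingers move at their own pace and stop on an object; the grip force is fixed at half the most. Time passes only in rows, so rows that do not move let the fingers close. It gives the time, the measured TCP pose, the force and the opening at its end, in the units of the state.
- read_state(): the state, without advancing time (a new reading comes with each control period).
- get_image(name): name is "side" or "top" or "wrist"; returns a dict with "image" (400x640x3 uint8, red, green, blue), "mtx" (3x3 intrinsics, pixels), "extrinsics" (4x4, takes a point from camera to world coordinates). Camera axes: x right, y up, looking along -z (the intrinsics and any distortion apply to the point x, -y, -z); pixel columns grow to the right and rows downward; lengths in mm; the calibration is good to about 2 mm. A picture is of the moment at which its call begins. There is no depth.
- job_done(): hands the job in, once; it reports no verdict.
The state is a dict: "clock": time; "joints": joint angles; "joint_vel": joint speeds; "joint_efforts": joint torques, N m; "position": TCP position; "ee_rot": TCP orientation; "contact_force": force on the tool from outside, world axes, zero at the start; "wrist_torque": the same for the moment, N m; "gripper_width": finger opening in mm.
Only numpy, scipy, OpenCV 4.12 (cv2) and the standard library are available. Lean on these libraries where they do the work, as an engineer would, in place of code of your own. Each camera call takes 0.05 s, during which the arm holds its last target. There are 200 camera calls.

### The job

Stand the four contactors on the mounting rail in order of size: the smallest at the blue line next to the red end stop, then growing one line at a time to the largest next to the white stop. Each must stand upright with its two feet flat on the plate either side of the rail, centred on its blue line and square to the rail. Set them down gently, never letting one drop, and leave all four free-standing.

Things in the scene. Friction and masses are not known exactly. Their poses are not given: they have to be found in the camera images.
- contactor1_mid (a point): Centre, half-way up, of the smallest of 4 loose upright contactors (black base, grey top, white tab): 72 mm long (own x), 32 wide (y), 46 tall (z), about 0.2 kg (varies by a fifth). Its flat sides (32 mm apart) run the full height; the grey upper half is only 44 mm long. Two feet at the ends of its length, 9 mm high, leave a slot 54 mm wide in x, open along y, to stand astride the rail. Same after a half turn.
- contactor2_mid (a point): Centre, half-way up, of the second smallest of 4 loose upright contactors (black base, grey top, white tab): 80 mm long (own x), 42 wide (y), 58 tall (z), about 0.32 kg (varies by a fifth). Its flat sides (42 mm apart) run the full height; the grey upper half is only 52 mm long. Two feet at the ends of its length, 9 mm high, leave a slot 54 mm wide in x, open along y, to stand astride the rail. Same after a half turn.
- contactor3_mid (a point): Centre, half-way up, of the second largest of 4 loose upright contactors (black base, grey top, white tab): 88 mm long (own x), 52 wide (y), 70 tall (z), about 0.48 kg (varies by a fifth). Its flat sides (52 mm apart) run the full height; the grey upper half is only 60 mm long. Two feet at the ends of its length, 9 mm high, leave a slot 54 mm wide in x, open along y, to stand astride the rail. Same after a half turn.
- contactor4_mid (a point): Centre, half-way up, of the largest of 4 loose upright contactors (black base, grey top, white tab): 96 mm long (own x), 62 wide (y), 82 tall (z), about 0.7 kg (varies by a fifth). Its flat sides (62 mm apart) run the full height; the grey upper half is only 68 mm long. Two feet at the ends of its length, 9 mm high, leave a slot 54 mm wide in x, open along y, to stand astride the rail. Same after a half turn.
- mark_a: Blue line, 5 mm wide, painted across the fixed aluminium plate (116 x 430 x 3 mm) and its rail: first of four from the row's left end (+y), 86 mm apart; the centre line of one place. Origin: middle of the line, on the plate's upper face, 3 mm above the bench; x along the line, y along the rail. The steel rail is 35 mm wide and stands 7 mm above the plate.
- mark_b: Blue line, 5 mm wide, painted across the fixed aluminium plate (116 x 430 x 3 mm) and its rail: second of four from the row's left end (+y), 86 mm apart; the centre line of one place. Origin: middle of the line, on the plate's upper face, 3 mm above the bench; x along the line, y along the rail. The steel rail is 35 mm wide and stands 7 mm above the plate.
- mark_c: Blue line, 5 mm wide, painted across the fixed aluminium plate (116 x 430 x 3 mm) and its rail: third of four from the row's left end (+y), 86 mm apart; the centre line of one place. Origin: middle of the line, on the plate's upper face, 3 mm above the bench; x along the line, y along the rail. The steel rail is 35 mm wide and stands 7 mm above the plate.
- mark_d: Blue line, 5 mm wide, painted across the fixed aluminium plate (116 x 430 x 3 mm) and its rail: last of four from the row's left end (+y), 86 mm apart; the centre line of one place. Origin: middle of the line, on the plate's upper face, 3 mm above the bench; x along the line, y along the rail. The steel rail is 35 mm wide and stands 7 mm above the plate.
- red_stop: Red plastic end stop clamped on one end of the rail (fixed): 56 mm across the rail, 12 mm along it, 26 mm tall. It may be at the left or the right end, with the white stop at the other. It stands 70 mm beyond the nearest blue line. Origin: centre of its underside, on the plate's upper face; y along the rail.
- white_stop: White plastic end stop clamped on one end of the rail (fixed): 56 mm across the rail, 12 mm along it, 26 mm tall. It may be at the left or the right end, with the red stop at the other. It stands 70 mm beyond the nearest blue line. Origin: centre of its underside, on the plate's upper face; y along the rail.
Mind the look-alikes: they are no part of the job. What is shaped like the part that bears contactor2_mid but brown or purple is not meant.

How it is judged:
By the outcome, as a careful person would: the job done as asked, in the order asked, and still so for the second after the job is handed in, with the robot touching nothing.
It also fails if it takes over 120 s, if anything falls off the work surface, if the arm or the gripper's body presses on something with over 40 N, if the wrist force passes 120 N, or if a joint passes its speed limit or range.

## Working session

There is one attempt and no reset: what is moved stays moved. The work goes in short steps, Python scripts to look and compute and a tool call to move; the robot and the scene stay as the last step left them, time stands still between calls to the robot, and variables do not carry over. Pictures are saved under pics/ and viewed, about 12 in all and at most 16, crops included, and the job is handed in when it is done.

Besides the shell and the picture viewer there is one more tool, called after ">>>" as name(argument=value, ...), one argument or row to a line, values as JSON. servo_tool: Moves the arm, as the interface text tells. Its arguments: {"type":"object","properties":{"rows":{"type":"array","items":{"type":"array","items":{"type":"number"}}}},"required":["rows"]}

```bash
ls; mkdir -p pics; python3 - <<'E'
from bench import *
import cv2, numpy as np
for n in ("top","side"):
    d=get_image(n); np.savez(f"{n}0.npz",**d); cv2.imwrite(f"pics/{n}0.png",d["image"][:,:,::-1]); print(n,d["mtx"],d["extrinsics"],[k for k in d])
s=read_state(); print(s)
E
```

```text
pics
top [[389.38771023   0.         323.5601871 ]
 [  0.         389.38771023 189.3832142 ]
 [  0.           0.           1.        ]] [[ 1.10075536e-02  9.98211799e-01 -5.87540447e-02  4.27341873e+02]
 [-9.99939261e-01  1.10211318e-02 -9.29511663e-05 -6.67321665e+01]
 [ 5.54751119e-04  5.87514992e-02  9.98272485e-01  1.01824425e+03]
 [ 0.00000000e+00  0.00000000e+00  0.00000000e+00  1.00000000e+00]] ['image', 'mtx', 'extrinsics']
side [[435.02519706   0.         318.49067062]
 [  0.         435.02519706 189.68990206]
 [  0.           0.           1.        ]] [[-9.99643039e-01  1.00739913e-02 -2.47449010e-02  4.55945473e+02]
 [-2.53414289e-02 -6.50876163e-01  7.58760853e-01  6.36469852e+02]
 [-8.46211602e-03  7.59117076e-01  6.50899115e-01  6.24475216e+02]
 [ 0.00000000e+00  0.00000000e+00  0.00000000e+00  1.00000000e+00]] ['image', 'mtx', 'extrinsics']
{'clock': 0.1, 'joints': array([-1.09040173e+00,  3.85464403e-01,  6.77856221e-03, -3.92831702e-04,
       -1.19398009e+00, -2.58550618e-01]), 'joint_vel': array([-1.45049984e-05, -1.92020558e-03,  3.86632556e-03,  1.66930508e-03,
       -1.53833267e-05,  4.89690855e-04]), 'joint_efforts': array([-4.38737352e-04, -3.93318021e+01,  1.88928884e+01,  4.19793248e+00,
       -2.60651737e-03,  1.15297263e-05]), 'position': array([ 137.39220349, -609.21586094,  241.35269805]), 'ee_rot': array([-1.10622623e-01,  9.93862027e-01,  9.37650842e-04, -1.67331993e-04]), 'contact_force': array([-0.03329012,  1.16070762,  0.24293969]), 'wrist_torque': array([0.00123822, 0.0032035 , 0.00598257]), 'gripper_width': 85.23645102376359}
```

View pics/top0.png

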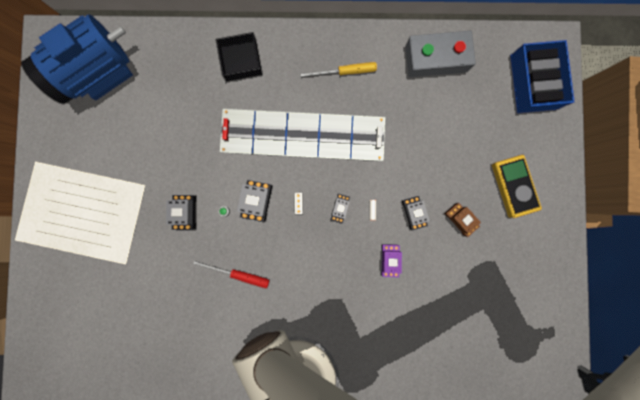

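View pics/side0.png

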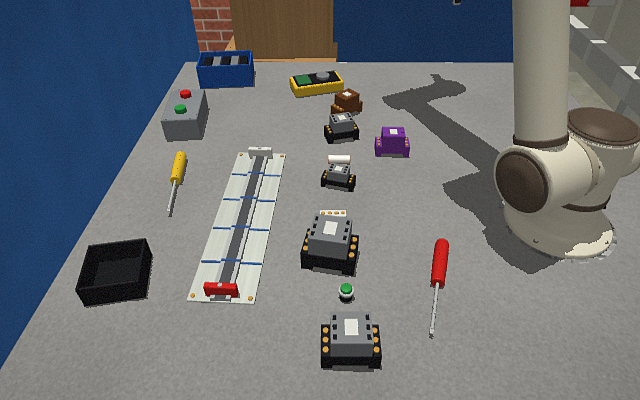

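Top: dark/grey contactors at (180,212), (255,200), (341,208) and (416,212). The look-alikes are brown at (463,219) and purple at (391,260). The red stop is at the left (+y), (225,129), so the smallest goes at mark_a. Next I measure the tabs and marks and take an enlarged crop.

```bash
cat > h.py <<'E'
import numpy as np, cv2
from bench import *
from scipy.spatial.transform import Rotation as R
def ray(d,uv,z):
    K=d["mtx"];T=d["extrinsics"];p=np.array([uv[0],uv[1],1.]);c=np.linalg.inv(K)@p
    c=np.array([c[0],-c[1],-c[2]]);w=T[:3,:3]@c;o=T[:3,3];return o+w*(z-o[2])/w[2]
def blobs(m,amin=5):
    cs,_=cv2.findContours(m.astype(np.uint8),cv2.RETR_EXTERNAL,cv2.CHAIN_APPROX_NONE)
    return [c for c in cs if cv2.contourArea(c)>=amin]
def quad(d,c,z):
    "world min-area rect of a contour on plane z: centre, sides, angle of long side (deg)"
    P=np.array([ray(d,q[0],z)[:2] for q in c],np.float32)
    b=cv2.boxPoints(cv2.minAreaRect(P));e=[b[1]-b[0],b[2]-b[1]];l=max(e,key=np.linalg.norm)
    return b.mean(0).round(1),sorted(np.linalg.norm(x).round(1) for x in e),round(float(np.degrees(np.arctan2(l[1],l[0]))%180),1)
E
python3 - <<'E'
from h import *
d=dict(np.load("top0.npz"));im=d["image"];hsv=cv2.cvtColor(im,cv2.COLOR_RGB2HSV);H,S,V=cv2.split(hsv)
for n,u,v,hh in (("?3",180,212,70),("?4",255,200,82),("?1",341,208,46),("?2",416,212,58)):
    W=np.zeros(V.shape,bool);W[v-15:v+15,u-15:u+15]=True
    for c in blobs((V>190)&(S<50)&W): print(n,"tab",cv2.minAreaRect(c)[0],quad(d,c,hh))
    W[:]=0;W[v-25:v+25,u-25:u+25]=True
    for c in blobs((V<70)&W,20): print("   dark",quad(d,c,10), cv2.contourArea(c))
W=np.zeros(V.shape,bool);W[100:170,210:395]=True
for c in blobs((H>100)&(H<130)&(S>100)&W): print("blue",cv2.minAreaRect(c)[0],quad(d,c,3))
for c in blobs(((H<8)|(H>172))&(S>140)&W): print("red",quad(d,c,29))
a=cv2.resize(im[180:240,155:295][:,:,::-1],None,fx=5.7,fy=5.7,interpolation=cv2.INTER_CUBIC)
b=cv2.resize(im[180:240,320:460][:,:,::-1],None,fx=5.7,fy=5.7,interpolation=cv2.INTER_CUBIC)
cv2.imwrite("pics/crop1.png",cv2.resize(np.vstack([a,b]),(680,583)))
E
```

```text
?3 tab (176.5, 212.0) (array([424.1, 290.2], dtype=float32), [np.float32(14.6), np.float32(22.2)], 90.6)
   dark (array([423.1, 274. ], dtype=float32), [np.float32(18.1), np.float32(85.3)], 1.7) 191.0
?4 tab (251.63461303710938, 199.82693481445312) (array([455.4, 106. ], dtype=float32), [np.float32(21.2), np.float32(31.1)], 79.3)
   dark (array([449.9,  79.3], dtype=float32), [np.float32(8.1), np.float32(95.2)], 169.8) 69.5
?1 tab (340.5, 207.5) (array([ 439.8, -109.4], dtype=float32), [np.float32(17.5), np.float32(17.5)], 90.5)
?2 tab (418.0, 212.5) (array([ 429.4, -299.8], dtype=float32), [np.float32(17.2), np.float32(24.6)], 90.6)
   dark (array([ 422.7, -282.3], dtype=float32), [np.float32(10.1), np.float32(76.2)], 15.5) 78.0
blue (351.5, 137.5) (array([ 624.7, -138.7], dtype=float32), [np.float32(2.6), np.float32(23.9)], 0.4)
blue (318.5, 135.5) (array([629.1, -51.7], dtype=float32), [np.float32(2.6), np.float32(23.9)], 0.7)
blue (285.5, 131.5) (array([638.7,  35.3], dtype=float32), [np.float32(2.6), np.float32(24.0)], 1.0)
blue (253.0, 130.0) (array([641.8, 121. ], dtype=float32), [np.float32(5.3), np.float32(21.3)], 1.2)
red (array([638.1, 187.4], dtype=float32), [np.float32(11.5), np.float32(52.1)], 177.9)
```

View pics/crop1.png

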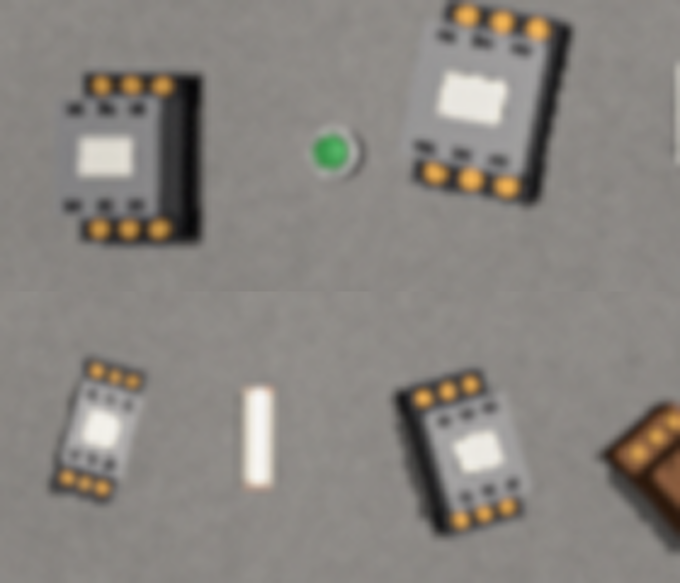

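The crop shows contactor 3 at top left, 4 at top right, 1 at bottom left and 2 at bottom right; the brown one at the edge isn't part of the job. The measured lengths agree (dark sides 85, 95 and 76 mm). I'll start with contactor 2, which is nearest to the arm.

>>> servo_tool(
  rows=[
    [1,-3.5,2.35,0,0,0,-0.25],
    [1,-3.5,2.35,0,0,0,-0.25],
    [1,-3.5,2.35,0,0,0,-0.25],
    [1,-3.5,2.35,0,0,0,-0.25],
    [1,-3.5,2.35,0,0,0,-0.25],
    [1,-3.5,2.35,0,0,0,-0.25],
    [1,-3.5,2.35,0,0,0,-0.25],
    [1,-3.5,2.35,0,0,0,-0.25],
    [1,-3.5,2.35,0,0,0,-0.25],
    [1,-3.5,2.35,0,0,0,-0.25],
    [1,0,0,0,0,0,0],
    [1,0,0,0,0,0,0],
  ],
)

```text
clock: 1.3
position: [421.4, -296.9, 241.9]
ee_rot: [-0.133, 0.991, 0.0, -0.0]
contact_force: [-0.4, -0.5, 0.3]
gripper_width: 85.4
```

```bash
python3 - <<'E'
from h import *
d=get_image("wrist");np.savez("w1.npz",**d);cv2.imwrite("pics/w1.png",d["image"][:,:,::-1]);s=read_state()
print(s["position"],s["ee_rot"],s["joints"].round(2),d["mtx"],d["extrinsics"])
E
```

```text
[ 420.89214175 -297.59895126  241.93239744] [-1.32580979e-01  9.91172024e-01  2.72029980e-04 -4.79113379e-04] [-0.3   0.2  -0.26 -0.   -1.12 -1.  ] [[275.62758028   0.         319.15678488]
 [  0.         275.62758028 199.52872456]
 [  0.           0.           1.        ]] [[-2.64273569e-01 -9.28019741e-01 -2.62562071e-01  3.55471521e+02]
 [ 9.64446903e-01 -2.53928683e-01 -7.32283787e-02 -3.14597399e+02]
 [ 1.28534016e-03 -2.72579501e-01  9.62132404e-01  3.74627767e+02]
 [ 0.00000000e+00  0.00000000e+00  0.00000000e+00  1.00000000e+00]]
```

View pics/w1.png

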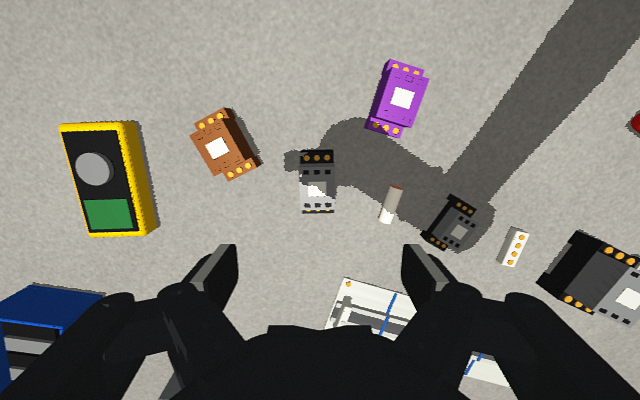

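Wrist view: contactor 2 sits in the arm's shadow at (317,181), between the two look-alikes (brown at (222,145), purple at (400,98)). The camera looks from the robot side, so the far screws are hidden. I'll use the orange screws in the top view for centre and yaw.

```bash
python3 - <<'E'
from h import *
d=dict(np.load("top0.npz"));im=d["image"];hsv=cv2.cvtColor(im,cv2.COLOR_RGB2HSV);H,S,V=cv2.split(hsv)
O=np.where((H>8)&(H<30)&(S>70),S.astype(float)*V,0)
for n,u,v,z in ((1,341,208,23),(2,416,212,29),(3,180,212,35),(4,255,200,41)):
    W=np.zeros(V.shape);W[v-22:v+22,u-22:u+22]=1
    ys,xs=np.nonzero(O*W);w=(O*W)[ys,xs]
    P=np.array([ray(d,q,z)[:2] for q in zip(xs,ys)])
    g=P[:,0]>np.average(P[:,0],weights=w)
    a,b=(np.average(P[k],axis=0,weights=w[k]) for k in (g,~g));m=(a+b)/2;l=a-b
    print(n,len(w),g.sum(),"centre",m.round(1),"len",np.hypot(*l).round(1),"ang",np.degrees(np.arctan2(l[1],l[0])).round(1))
# plate outline and blue lines
W=np.zeros(V.shape,bool);W[95:175,205:400]=True
c=max(blobs((((V>150)&(S<60))|((H>100)&(H<130)&(S>60)))&W),key=cv2.contourArea);print("plate",quad(d,c,3))
B=((H>100)&(H<130)&(S>60)&W)
for c in blobs(B,4):
    x,y,w_,h_=cv2.boundingRect(c); M=np.zeros(V.shape);M[y:y+h_,x-1:x+w_+1]=1
    ys,xs=np.nonzero(M*B);ww=S[ys,xs].astype(float);P=np.array([ray(d,q,3)[:2] for q in zip(xs,ys)]);print("line",np.average(P,axis=0,weights=ww).round(1),np.ptp(P,axis=0).round(0))
for nm,m in (("red",((H<8)|(H>172))&(S>140)&W),):
    for c in blobs(m): print(nm,quad(d,c,29))
c=get_image("top");print(read_state()["clock"])
E
```

```text
1 64 31 centre [ 438.9 -109.1] len 58.3 ang -14.5
2 99 53 centre [ 428.8 -299.5] len 66.6 ang 16.5
3 141 69 centre [424.5 290.2] len 74.6 ang 0.8
4 152 75 centre [455.5 105.3] len 83.1 ang -9.6
plate (array([632.5,  -9. ], dtype=float32), [np.float32(122.0), np.float32(435.6)], 87.6)
line [ 624.7 -138. ] [53.  5.]
line [635.6  34.6] [40.  5.]
line [630.1 -51.6] [82.  8.]
line [642.6 120.8] [75.  6.]
red (array([638.1, 187.4], dtype=float32), [np.float32(11.5), np.float32(52.1)], 177.9)
1.4
```

>>> servo_tool(
  rows=[
    [1,-0.7,-0.4,3,0,0,-1.2],
    [1,0,0,4,0,0,0],
    [1,0,0,4,0,0,0],
    [1,0,0,4,0,0,0],
    [1,0,0,3.6,0,0,0],
    [1,0,0,2,0,0,0],
    [1,0,0,0,0,0,0],
    [0,0,0,0,0,0,0],
    [0,0,0,0,0,0,0],
    [0,0,0,0,0,0,0],
    [0,0,0,0,0,0,0],
    [0,0,0,0,0,0,0],
  ],
)

```text
clock: 2.6
position: [429.7, -300.1, 38.0]
ee_rot: [-0.143, 0.99, -0.001, 0.001]
contact_force: [-1.0, 1.2, 6.3]
gripper_width: 41.5
```

```bash
python3 - <<'E'
from h import *
s=read_state();print(s["position"],s["ee_rot"],s["contact_force"],s["gripper_width"])
d=get_image("wrist");np.savez("w2.npz",**d);e=get_image("side")["image"]
cv2.imwrite("pics/w2.png",np.hstack([d["image"][120:400,120:520],e[60:340,200:600]])[:,:,::-1])
E
```

```text
[ 429.72224042 -300.11935558   38.02109763] [-1.42801574e-01  9.89750440e-01 -6.83926424e-04  1.14395790e-03] [-1.04217568  1.17938612  6.31270131] 41.48268539157721
```

View pics/w2.png

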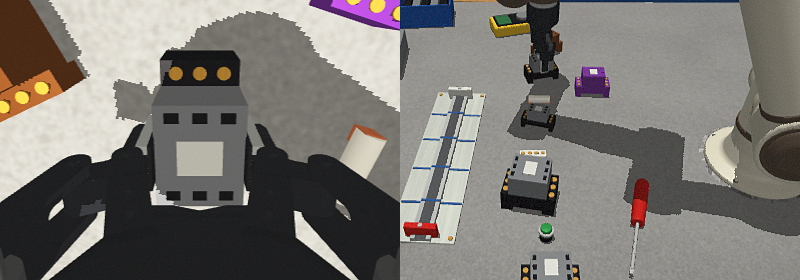

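>>> servo_tool(
  rows=[
    [0,0,0,-1,0,0,0],
    [0,0,0,-3,0,0,0],
    [0,0,0,-4,0,0,0],
    [0,0,0,-2,0,0,0],
    [0,0,0,0,0,0,0],
  ],
)

```text
clock: 3.2
position: [430.7, -300.5, 139.8]
ee_rot: [-0.143, 0.99, -0.002, 0.003]
contact_force: [0.1, -0.6, -3.4]
gripper_width: 41.1
```

```bash
cat >> h.py <<'E'
def tab(d,s,ztop,box):
    "in-hand white tab: world offset from TCP, in tool axes (mm)"
    im=d["image"];hsv=cv2.cvtColor(im,cv2.COLOR_RGB2HSV);x0,y0,x1,y1=box
    m=np.zeros(im.shape[:2],bool);m[y0:y1,x0:x1]=True
    m&=(hsv[:,:,2]>145)&(hsv[:,:,1]<60)
    c=max(blobs(m),key=cv2.contourArea);q=quad(d,c,ztop)
    r=R.from_quat(s["ee_rot"]).as_matrix();p=np.r_[q[0],ztop]-s["position"]
    return cv2.minAreaRect(c)[0],q,(r.T@p).round(1)
def delta(s,xyz,ang):
    "tool-frame shift (cm) and tool z turn (deg) to reach TCP xyz with tool-x axis (mod 180) at ang deg, and z axis down"
    r=R.from_quat(s["ee_rot"]).as_matrix();a=np.degrees(np.arctan2(r[1,0],r[0,0]))
    t=-((ang-a+90)%180-90)
    return (r.T@(np.array(xyz)-s["position"])/10).round(2),round(t,2),"tool x ang",round(a,2),"tilt",(r[:,2]).round(4)
E
python3 - <<'E'
from h import *
d=dict(np.load("w2.npz"))
s=dict(position=np.array([429.7,-300.1,38.0]),ee_rot=[-0.1428,0.98975,-.00068,.00114])
print(tab(d,s,58.5,(290,255,350,300)))
s=read_state();print(s["position"],s["contact_force"],s["gripper_width"]);print(delta(s,[634,34.5,125],-2.4))
E
```

```text
((319.0, 278.5), (array([ 430.9, -299.1], dtype=float32), [np.float32(17.2), np.float32(21.2)], 106.5), array([ -1.5,   0.6, -20.5]))
[ 430.71301227 -300.45649214  139.76969959] [ 0.07785021 -0.60280695 -3.38180406] 41.1167931235026
(array([-28.96,  26.38,   1.54]), np.float64(18.83), 'tool x ang', np.float64(-163.57), 'tilt', array([ 0.0073, -0.0026, -1.    ]))
```

>>> servo_tool(
  rows=[
    [0,0,0,0,0,0,6.28],
    [0,0,0,0,0,0,6.28],
    [0,0,0,0,0,0,6.27],
    [0,-2.1,3.8,0,0,0,0],
    [0,-2.1,3.8,0,0,0,0],
    [0,-2.1,3.8,0,0,0,0],
    [0,-2.1,3.8,0,0,0,0],
    [0,-2.1,3.8,0,0,0,0],
    [0,-2.1,3.8,0,0,0,0],
    [0,-2.1,3.8,0,0,0,0],
    [0,-2.1,3.8,0,0,0,0],
    [0,-2.1,3.8,0,0,0,0],
  ],
)

```text
clock: 4.4
position: [631.4, 35.4, 133.8]
ee_rot: [0.021, 1.0, -0.0, -0.002]
contact_force: [0.8, -0.4, -3.2]
gripper_width: 40.9
```

>>> servo_tool(
  rows=[
    [0,0,0,0,0,0,0],
    [0,0,0,0,0,0,0],
  ],
)

```text
clock: 4.6
position: [630.9, 34.8, 133.5]
ee_rot: [0.021, 1.0, -0.0, -0.002]
contact_force: [-1.0, 0.4, -2.8]
gripper_width: 41.3
```

```bash
python3 - <<'E'
from h import *
s=read_state();d=get_image("wrist");np.savez("w3.npz",s=s["position"],q=s["ee_rot"],**d)
cv2.imwrite("pics/w3.png",d["image"][:,:,::-1]);print(s["position"],s["gripper_width"],delta(s,[634,34.5,125],-2.4))
E
```

```text
[630.94774912  34.78843785 133.52112762] 41.29417343402139 (array([-0.31, -0.02,  0.85]), np.float64(0.05), 'tool x ang', np.float64(177.65), 'tilt', array([-5.e-03, -6.e-04, -1.e+00]))
```

View pics/w3.png

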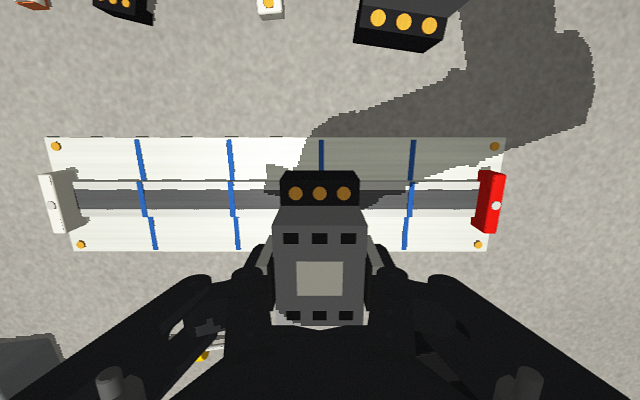

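Wrist view: the contactor is held squarely, tab at (320,279). Below it are the plate, with blue lines at the left edge at columns about 140, 230, 321 and 412, the white stop at (55,202) and the red stop at (490,200). I'll fit the marks from this view.

```bash
python3 - <<'E'
from h import *
f=dict(np.load("w3.npz"));im=f["image"];hsv=cv2.cvtColor(im,cv2.COLOR_RGB2HSV);H,S,V=cv2.split(hsv)
s=dict(position=f["s"],ee_rot=f["q"])
B=(H>100)&(H<130)&(S>90);pts=[]
for c in blobs(B,30):
    x,y,w,h=cv2.boundingRect(c)
    if not(130<y<255 and y+h<256): continue
    P=c[:,0,:];P=P[(P[:,1]<178)|(P[:,1]>219)]
    W=np.array([ray(f,q,3)[:2] for q in P]);print("blue",(x,y,w,h),W.mean(0).round(1),W[:,0].min().round(1),W[:,0].max().round(1))
    pts.append(W)
# plate screws (orange) z~4
O=(H>8)&(H<30)&(S>110)
for c in blobs(O,8):
    (u,v),_=cv2.minEnclosingCircle(c)
    if 130<v<260: print("screw",round(u),round(v),ray(f,(u,v),4)[:2].round(1))
print("tab",tab(f,s,f["s"][2]+20.5,(290,255,350,300)))
for nm,m,z in (("red",((H<6)|(H>174))&(S>150),29),):
    for c in blobs(m,100): print(nm,quad(f,c,z))
for u in (100,190,270,450): # plate near/far edge
    col=V[125:262,u].astype(int);e=np.nonzero((col>190))[0]+125;print(u,e.min(),e.max(),ray(f,(u,e.min()-.5),3)[:2].round(1),ray(f,(u,e.max()+.5),3)[:2].round(1))
E
```

```text
blue (402, 182, 13, 68) [678.  121.5] 661.5 693.7
blue (228, 182, 13, 68) [671.1 -51.2] 654.4 686.7
blue (136, 182, 22, 68) [ 667.6 -137.5] 650.8 683.1
blue (408, 140, 8, 41) [598.9 124.9] 582.2 617.4
blue (319, 140, 5, 31) [592.7  38.9] 578.6 607.1
blue (226, 140, 9, 41) [592.1 -47.8] 575.1 610.3
blue (134, 140, 12, 41) [ 588.3 -134.2] 571.5 606.8
screw 478 244 [691.2 197.2]
screw 80 244 [ 674.3 -214.2]
screw 343 193 [630.2  59.1]
screw 319 193 [629.4  35.7]
screw 295 193 [628.4  12.1]
screw 494 146 [590.8 201.8]
screw 56 146 [ 573.4 -209.6]Traceback (most recent call last):
  File "<stdin>", line 16, in <module>
  File "h.py", line 20, in tab
    c=max(blobs(m),key=cv2.contourArea);q=quad(d,c,ztop)
ValueError: max() iterable argument is empty
```

>>> servo_tool(
  rows=[
    [0,-0.18,0.08,2,0,0,0],
    [0,0,0,3,0,0,0],
    [0,0,0,2.3,0,0,0],
    [0,0,0,0,0,0,0],
    [0,0,0,0,0,0,0],
  ],
)

```text
clock: 5.15
position: [633.6, 33.5, 63.2]
ee_rot: [0.022, 1.0, -0.0, -0.001]
contact_force: [1.4, -0.3, -2.9]
gripper_width: 41.0
```

```bash
sed -i 's/>145/>118/' h.py; python3 - <<'E'
from h import *
f=dict(np.load("w3.npz"));print("tab",tab(f,dict(position=f["s"],ee_rot=f["q"]),f["s"][2]+20.5,(290,255,350,300)))
s=read_state();d=get_image("wrist");np.savez("w4.npz",s=s["position"],q=s["ee_rot"],**d)
cv2.imwrite("pics/w4.png",d["image"][:,:,::-1]);print(s["position"],s["contact_force"],s["gripper_width"])
E
```

```text
tab ((319.0, 278.5), (array([632.3,  35.6], dtype=float32), [np.float32(17.2), np.float32(21.0)], 87.7), array([ -1.2,   0.9, -20.5]))
[633.64047471  33.4500835   63.22783522] [ 1.39774664 -0.30633636 -2.85119146] 41.01949799538133
```

View pics/w4.png

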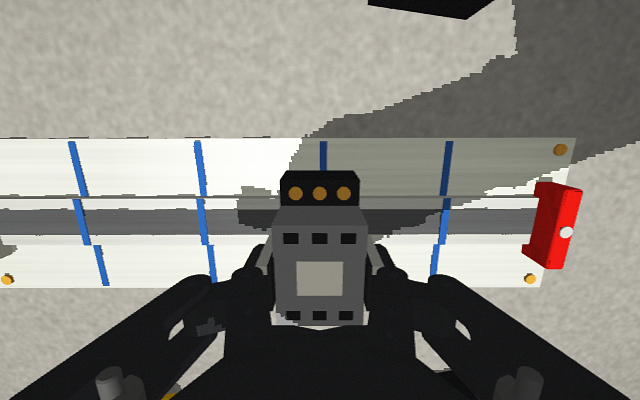

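```bash
cat >> h.py <<'E'
def marks(f,vmax=300):
    "blue line segments on the plate in a wrist view, cast on z=3, by segments off the rail"
    im=f["image"];H,S,V=cv2.split(cv2.cvtColor(im,cv2.COLOR_RGB2HSV));out=[]
    for c in blobs((H>100)&(H<130)&(S>90),30):
        x,y,w,h=cv2.boundingRect(c)
        M=np.zeros(V.shape,np.uint8);cv2.drawContours(M,[c],-1,1,-1);ys,xs=np.nonzero(M)
        W=np.array([ray(f,q,3)[:2] for q in zip(xs,ys)]);vx,vy,cx,cy=cv2.fitLine(W.astype(np.float32),cv2.DIST_HUBER,0,.01,.01).ravel()
        print("blue",(x,y,w,h),np.array([cx,cy]).round(1),"x",W[:,0].min().round(0),W[:,0].max().round(0),"slope",round(float(vy/vx),4))
    for c in blobs((H>8)&(H<30)&(S>90),8):
        (u,v),_=cv2.minEnclosingCircle(c);print("screw",round(u),round(v),ray(f,(u,v),4)[:2].round(1))
E
python3 - <<'E'
from h import *
f=dict(np.load("w4.npz"));marks(f);print("tab",tab(f,dict(position=f["s"],ee_rot=f["q"]),f["s"][2]+20.5,(290,255,350,300)))
p=np.array([read_state()["position"] for _ in range(4)]);print(p.round(1))
E
```

```text
blue (93, 245, 16, 41) [ 665.4 -137.8] x 648.0 683.0 slope -0.0425
blue (196, 199, 21, 85) [647.7 -52.3] x 616.0 685.0 slope 0.0271
blue (72, 199, 19, 46) [ 629.2 -143. ] x 612.0 647.0 slope -0.0419
blue (430, 198, 21, 78) [651.9 125. ] x 623.0 685.0 slope -0.1263
blue (68, 142, 20, 55) [ 590.1 -134.7] x 571.0 610.0 slope -0.0384
blue (440, 141, 13, 55) [600.6 125. ] x 582.0 620.0 slope -0.0396
blue (320, 141, 7, 30) [588.1  38.9] x 578.0 598.0 slope -0.0379
blue (194, 141, 13, 55) [593.1 -48.1] x 574.0 613.0 slope -0.0369
screw 168 396 [ 798.6 -109.7]
screw 7 279 [ 674.  -213.9]
screw 530 278 [691.2 197.5]
screw 343 193 [615.2  52.2]
screw 319 193 [614.5  35. ]
screw 295 193 [613.9  17.7]
screw 560 149 [590.8 201.9]
tab ((319.0, 278.0), (array([634.7,  34.3], dtype=float32), [np.float32(17.7), np.float32(21.0)], 87.5), array([ -1. ,   0.9, -20.5]))
[[634.7  33.9  64.4]
 [634.7  33.9  64.4]
 [634.7  33.9  64.4]
 [634.7  33.9  64.4]]
```

>>> servo_tool(
  rows=[
    [0,0.05,0.17,0.7,0,0,0],
    [0,0,0,0.7,0,0,0],
    [0,0,0,0.4,0,0,0],
    [0,0,0,0.1,0,0,0],
    [0,0,0,0,0,0,0],
    [0,0,0,0,0,0,0],
  ],
)

```text
clock: 5.8
position: [633.8, 36.4, 44.5]
ee_rot: [0.021, 1.0, 0.0, 0.0]
contact_force: [0.5, -0.6, -2.3]
gripper_width: 41.4
```

>>> servo_tool(
  rows=[
    [0,0,0,0.1,0,0,0],
    [0,0,0,0,0,0,0],
  ],
)

```text
clock: 6.0
position: [633.7, 36.3, 43.4]
ee_rot: [0.021, 1.0, 0.0, 0.0]
contact_force: [-0.1, 0.2, -3.7]
gripper_width: 41.4
```

```bash
python3 - <<'E'
from h import *
s=read_state();d=get_image("wrist");np.savez("w5.npz",s=s["position"],q=s["ee_rot"],**d)
cv2.imwrite("pics/w5.png",cv2.resize(d["image"][100:340,180:460][:,:,::-1],None,fx=2.4,fy=2.4));print(s["position"],s["contact_force"],s["gripper_width"])
print("tab",tab(d,s,s["position"][2]+20.5,(290,255,350,300)));marks(d)
E
```

```text
[633.67309604  36.33647079  43.36698222] [-0.14167333  0.23609886 -3.66486952] 41.429347393110405
tab ((319.5, 278.0), (array([634.6,  37.2], dtype=float32), [np.float32(17.7), np.float32(21.0)], 87.6), array([ -0.9,   0.9, -20.5]))
blue (66, 258, 19, 44) [ 665.9 -137.9] x 649.0 684.0 slope -0.0392
blue (438, 207, 23, 68) [646.5 126. ] x 623.0 673.0 slope -0.1321
blue (178, 207, 22, 68) [638.6 -53.1] x 615.0 665.0 slope 0.0447
blue (40, 207, 22, 51) [ 629.5 -144.2] x 612.0 648.0 slope -0.0433
blue (448, 144, 16, 60) [600.7 125. ] x 582.0 620.0 slope -0.0417
blue (315, 144, 8, 27) [586.6  38.8] x 579.0 595.0 slope -0.0773
blue (175, 144, 15, 60) [593.3 -48.2] x 575.0 613.0 slope -0.0375
blue (34, 144, 25, 61) [ 589.9 -134.8] x 571.0 610.0 slope -0.04
screw 546 294 [691.4 198. ]
screw 343 193 [610.2  53.7]
screw 319 193 [609.6  38.2]
screw 295 193 [608.9  22.6]
screw 582 153 [590.8 202. ]
```

View pics/w5.png

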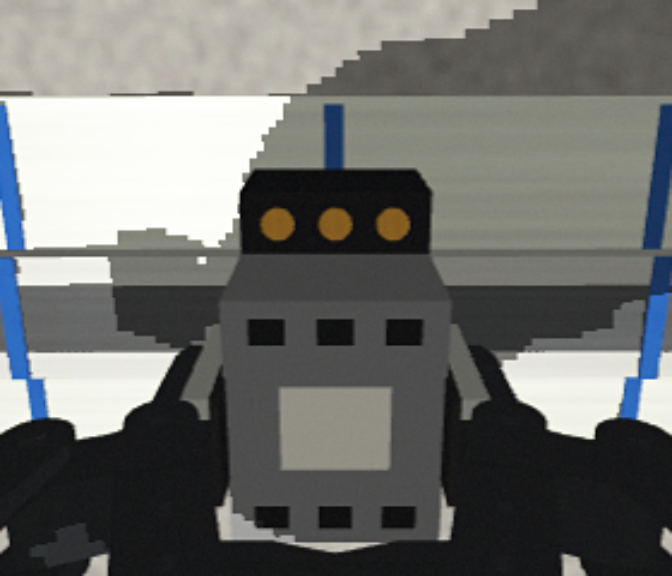

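The front foot's lower edge is centred at crop column 336 against the blue line at 334.5, so it's about 0.4 mm off. I'll trim that and lower to contact.

>>> servo_tool(
  rows=[
    [0,0.03,-0.04,0.1,0,0,0],
    [0,0,0,0,0,0,0],
    [0,0,0,0,0,0,0],
  ],
)

```text
clock: 6.35
position: [633.3, 35.9, 42.3]
ee_rot: [0.021, 1.0, -0.0, -0.0]
contact_force: [0.4, -0.3, -3.2]
gripper_width: 41.1
```

>>> servo_tool(
  rows=[
    [0,0,0,0.1,0,0,0],
    [0,0,0,0,0,0,0],
    [0,0,0,0,0,0,0],
  ],
)

```text
clock: 6.65
position: [633.3, 35.9, 41.3]
ee_rot: [0.021, 1.0, -0.0, -0.0]
contact_force: [0.1, -0.4, -3.2]
gripper_width: 41.1
```

>>> servo_tool(
  rows=[
    [0,0,0,0.05,0,0,0],
    [0,0,0,0,0,0,0],
  ],
)

```text
clock: 6.85
position: [633.3, 35.9, 41.1]
ee_rot: [0.021, 1.0, -0.0, 0.0]
contact_force: [-1.3, 0.6, 0.3]
gripper_width: 41.0
```

>>> servo_tool(
  rows=[
    [0,0,0,0.05,0,0,0],
    [0,0,0,0,0,0,0],
  ],
)

```text
clock: 7.05
position: [633.3, 35.9, 41.1]
ee_rot: [0.021, 1.0, -0.0, 0.0]
contact_force: [-3.6, 0.2, 3.6]
gripper_width: 40.7
```

>>> servo_tool(
  rows=[
    [0,0,0,0.05,0,0,0],
    [0,0,0,0,0,0,0],
  ],
)

```text
clock: 7.25
position: [633.3, 35.9, 41.1]
ee_rot: [0.021, 1.0, -0.0, 0.0]
contact_force: [-4.5, 0.6, 6.1]
gripper_width: 41.2
```

>>> servo_tool(
  rows=[
    [0,0,0,-0.1,0,0,0],
    [0.75,0,0,0,0,0,0],
    [0.75,0,0,0,0,0,0],
    [0.75,0,0,0,0,0,0],
    [0.75,0,0,-2,0,0,0],
    [0.75,0,0,-4,0,0,0],
    [0.75,0,0,-4,0,0,0],
    [0.75,0,0,0,0,0,0],
  ],
)

```text
clock: 8.05
position: [637.5, 36.6, 147.8]
ee_rot: [0.02, 1.0, 0.001, 0.007]
contact_force: [0.5, 0.1, 0.0]
gripper_width: 63.4
```

>>> servo_tool(
  rows=[
    [0.85,3.14,-2.55,0,0,0,0],
    [0.85,3.14,-2.55,0,0,0,0],
    [0.85,3.14,-2.55,0,0,0,0],
    [0.85,3.14,-2.55,0,0,0,0],
    [0.85,3.14,-2.55,0,0,0,0],
    [0.85,3.14,-2.55,0,0,0,0],
    [0.85,0,0,0,0,0,6.05],
    [0.85,0,0,0,0,0,6.05],
    [0.85,0,0,0,0,0,0],
    [0.85,0,0,0,0,0,0],
  ],
)

```text
clock: 9.05
position: [438.8, -109.0, 140.7]
ee_rot: [0.125, 0.992, 0.0, 0.0]
contact_force: [0.4, -0.2, 0.7]
gripper_width: 72.5
```

```bash
python3 - <<'E'
from h import *
s=read_state();print(s["position"],s["gripper_width"],delta(s,[438.9,-108.5,30],-14.5))
d=get_image("wrist");np.savez("w6.npz",s=s["position"],q=s["ee_rot"],**d);cv2.imwrite("pics/w6.png",d["image"][:,:,::-1])
E
```

```text
[ 438.79339415 -108.9623571   140.74507906] 72.46991458850871 (array([ 0.  ,  0.05, 11.07]), np.float64(0.1), 'tool x ang', np.float64(165.6), 'tilt', array([ 3.e-04,  0.e+00, -1.e+00]))
```

View pics/w6.png

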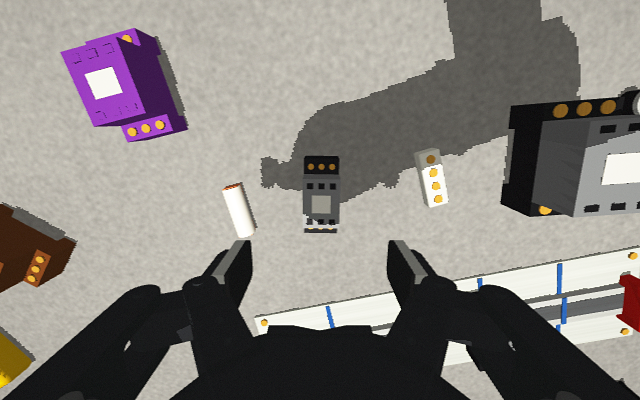

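Wrist view: contactor 1 at (321,195) is centred and square between the fingers, with the loose white parts clear of them. I descend and grip.

>>> servo_tool(
  rows=[
    [0.85,0,0.05,3,0,0,0],
    [0.85,0,0,4,0,0,0],
    [0.85,0,0,3,0,0,0],
    [0.85,0,0,1.1,0,0,0],
    [0.85,0,0,0,0,0,0],
    [0,0,0,0,0,0,0],
    [0,0,0,0,0,0,0],
    [0,0,0,0,0,0,0],
    [0,0,0,0,0,0,0],
    [0,0,0,0,0,0,0],
    [0,0,0,0,0,0,0],
  ],
)

```text
clock: 10.2
position: [439.7, -108.4, 31.0]
ee_rot: [0.126, 0.992, 0.0, 0.001]
contact_force: [-1.3, 1.0, 7.4]
gripper_width: 31.0
```

```bash
python3 - <<'E'
from h import *
s=read_state();d=get_image("wrist");np.savez("w7.npz",s=s["position"],q=s["ee_rot"],**d)
print(s["position"],s["contact_force"],s["gripper_width"])
print("tab",tab(d,s,46.5,(280,240,360,310)))
E
```

```text
[ 439.67313856 -108.41848278   30.9863437 ] [-1.30967348  1.02241124  7.35244053] 30.98409966267859
tab ((319.0, 270.0), (array([ 439.4, -107.3], dtype=float32), [np.float32(16.1), np.float32(16.3)], 75.5), array([  0.5,   1. , -15.5]))
```

>>> servo_tool(
  rows=[
    [0,0,0,-1,0,0,0],
    [0,0,0,-4,0,0,0],
    [0,0,0,-4,0,0,-6.05],
    [0,0,0,-1,0,0,-6.05],
    [0,-2.36,2.98,0,0,0,0],
    [0,-2.36,2.98,0,0,0,0],
    [0,-2.36,2.98,0,0,0,0],
    [0,-2.36,2.98,0,0,0,0],
    [0,-2.36,2.98,0,0,0,0],
    [0,-2.36,2.98,0,0,0,0],
    [0,-2.36,2.98,0,0,0,0],
    [0,-2.36,2.98,0,0,0,0],
  ],
)

```text
clock: 11.45
position: [637.6, 122.8, 129.9]
ee_rot: [0.021, 1.0, -0.0, -0.001]
contact_force: [0.3, 0.0, -1.5]
gripper_width: 31.1
```

>>> servo_tool(
  rows=[
    [0,0,0,0,0,0,0],
    [0,0,0,0,0,0,0],
  ],
)

```text
clock: 11.65
position: [636.8, 122.1, 129.1]
ee_rot: [0.021, 1.0, -0.0, -0.001]
contact_force: [-0.1, -0.0, -1.6]
gripper_width: 31.2
```

```bash
python3 - <<'E'
from h import *
s=read_state();print(s["position"],s["gripper_width"],s["contact_force"],delta(s,[638.2,121.8,44],-2.4))
E
```

```text
[636.79344343 122.12588541 129.06874448] 31.154202337868096 [-0.06689261 -0.03116713 -1.64937396] (array([-0.16, -0.02,  8.51]), np.float64(0.01), 'tool x ang', np.float64(177.61), 'tilt', array([-2.2e-03, -3.0e-04, -1.0e+00]))
```

>>> servo_tool(
  rows=[
    [0,-0.16,0,2,0,0,0],
    [0,0,0,3,0,0,0],
    [0,0,0,2.6,0,0,0],
    [0,0,0,1,0,0,0],
    [0,0,0,0.2,0,0,0],
    [0,0,0,0,0,0,0],
    [0,0,0,0,0,0,0],
  ],
)

```text
clock: 12.35
position: [640.0, 121.8, 43.6]
ee_rot: [0.021, 1.0, 0.001, 0.001]
contact_force: [0.1, 0.1, -1.3]
gripper_width: 31.1
```

```bash
python3 - <<'E'
from h import *
s=read_state();d=get_image("wrist");np.savez("w8.npz",s=s["position"],q=s["ee_rot"],**d)
cv2.imwrite("pics/w8.png",cv2.resize(d["image"][100:340,140:460][:,:,::-1],None,fx=2.4,fy=2.4));print(s["position"],s["contact_force"],s["gripper_width"])
print("tab",tab(d,s,s["position"][2]+15.5,(280,240,360,310)));marks(d)
E
```

```text
[639.99697272 121.8420932   43.57968171] [ 0.08463714  0.09648332 -1.30470104] 31.06672551270319
tab ((319.5, 269.5), (array([639.5, 122.8], dtype=float32), [np.float32(15.5), np.float32(15.9)], 87.5), array([  0.5,   1. , -15.5]))
blue (65, 254, 19, 44) [669.3 -52. ] x 652.0 687.0 slope -0.0384
blue (39, 203, 23, 51) [633.  -58.2] x 615.0 652.0 slope -0.0383
blue (316, 139, 7, 38) [593.5 124.6] x 582.0 605.0 slope -0.0426
blue (174, 139, 12, 27) [586.3  38.1] x 578.0 595.0 slope -0.0173
blue (33, 139, 25, 61) [593.3 -48.9] x 575.0 613.0 slope -0.0389
screw 338 198 [620.2 135.7]
screw 320 198 [619.7 123.8]
screw 301 198 [619.  111.8]
screw 180 186 [607.7  35.1]
screw 156 186 [607.3  19.8]
screw 133 186 [606.4   4.8]
screw 443 148 [590.8 201.3]
```

View pics/w8.png

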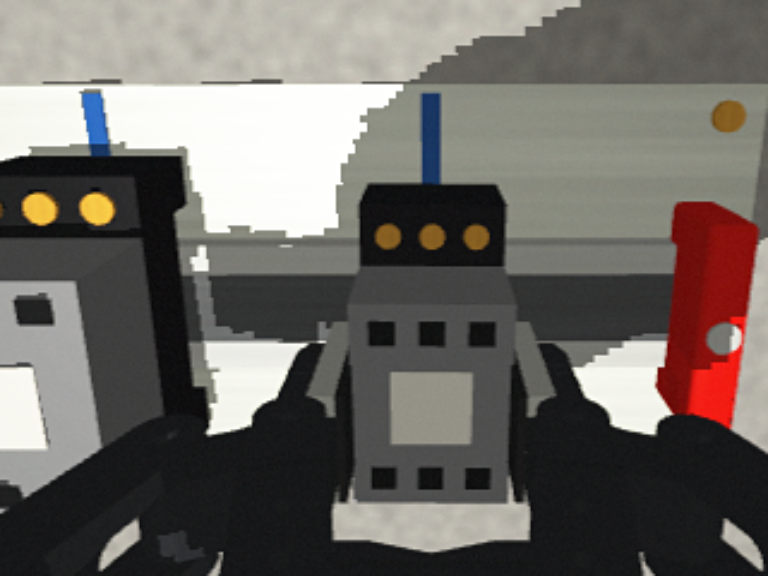

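The front edge is centred on the line at crop column 431. I trim x by 1.6 mm and lower.

>>> servo_tool(
  rows=[
    [0,0.16,0,0.4,0,0,0],
    [0,0,0,0.3,0,0,0],
    [0,0,0,0.1,0,0,0],
    [0,0,0,0,0,0,0],
    [0,0,0,0,0,0,0],
  ],
)

```text
clock: 12.9
position: [637.4, 121.8, 34.1]
ee_rot: [0.021, 1.0, -0.0, 0.0]
contact_force: [-2.2, 0.0, 2.4]
gripper_width: 30.9
```

>>> servo_tool(
  rows=[
    [0,0,0,0.05,0,0,0],
    [0,0,0,0,0,0,0],
  ],
)

```text
clock: 13.1
position: [637.5, 121.7, 34.1]
ee_rot: [0.021, 1.0, -0.0, 0.0]
contact_force: [-2.6, 0.2, 4.8]
gripper_width: 30.9
```

>>> servo_tool(
  rows=[
    [0,0,0,0.05,0,0,0],
    [0,0,0,0,0,0,0],
  ],
)

```text
clock: 13.3
position: [637.5, 121.8, 34.1]
ee_rot: [0.021, 1.0, -0.0, 0.0]
contact_force: [-4.6, 0.5, 7.7]
gripper_width: 31.2
```

>>> servo_tool(
  rows=[
    [0,0,0,0.05,0,0,0],
    [0,0,0,0,0,0,0],
  ],
)

```text
clock: 13.5
position: [637.5, 121.8, 34.1]
ee_rot: [0.021, 1.0, -0.0, 0.0]
contact_force: [-4.7, -0.2, 9.4]
gripper_width: 30.8
```

>>> servo_tool(
  rows=[
    [0,0,0,-0.15,0,0,0],
    [0.62,0,0,0,0,0,0],
    [0.62,0,0,0,0,0,0],
    [0.62,0,0,0,0,0,0],
    [0.62,0,0,-2,0,0,0],
    [0.62,0,0,-4,0,0,0],
    [0.62,0,0,-4.5,0,0,0],
    [1,0,0,0,0,0,0],
  ],
)

```text
clock: 14.3
position: [641.8, 122.9, 146.5]
ee_rot: [0.02, 1.0, 0.002, 0.007]
contact_force: [0.3, 1.0, 0.8]
gripper_width: 65.9
```

>>> servo_tool(
  rows=[
    [1,3.62,-0.46,0,0,0,0],
    [1,3.62,-0.46,0,0,0,0],
    [1,3.62,-0.46,0,0,0,0],
    [1,3.62,-0.46,0,0,0,0],
    [1,3.62,-0.46,0,0,0,0],
    [1,0,0,0,0,0,7.2],
    [1,0,0,0,0,0,0],
    [1,0,0,0,0,0,0],
  ],
)

```text
clock: 15.1
position: [456.4, 106.7, 139.1]
ee_rot: [0.083, 0.997, 0.0, 0.001]
contact_force: [0.3, 0.7, 0.3]
gripper_width: 85.3
```

```bash
python3 - <<'E'
from h import *
s=read_state();print(s["position"],s["gripper_width"],delta(s,[455.5,106.3,58],-9.6))
d=get_image("wrist");np.savez("w9.npz",s=s["position"],q=s["ee_rot"],**d);cv2.imwrite("pics/w9.png",d["image"][:,:,::-1])
E
```

```text
[456.41083886 106.74404694 139.09392519] 85.26671451272317 (array([ 0.09, -0.07,  8.11]), np.float64(0.13), 'tool x ang', np.float64(170.53), 'tilt', array([ 1.3e-03,  6.0e-04, -1.0e+00]))
```

View pics/w9.png

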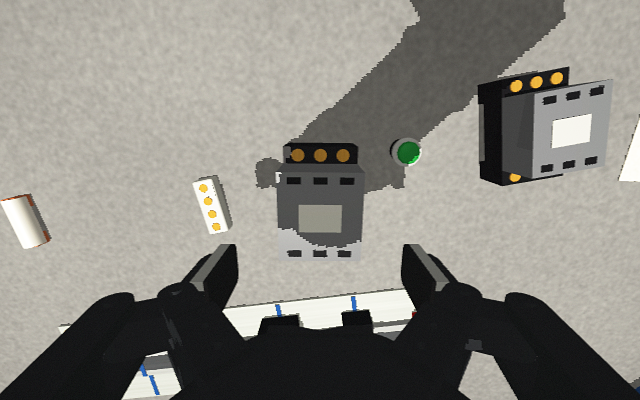

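Wrist view: contactor 4 at (320,203), square and central between the fingers. The green button at (405,152) is clear, and contactor 3 is at upper right (558,125).

>>> servo_tool(
  rows=[
    [1,0.09,-0.05,2.5,0,0,0],
    [1,0,0,3.5,0,0,0],
    [1,0,0,1.6,0,0,0],
    [1,0,0,0.5,0,0,0],
    [1,0,0,0,0,0,0],
    [0,0,0,0,0,0,0],
    [0,0,0,0,0,0,0],
    [0,0,0,0,0,0,0],
    [0,0,0,0,0,0,0],
    [0,0,0,0,0,0,0],
  ],
)

```text
clock: 16.15
position: [455.9, 106.8, 59.1]
ee_rot: [0.084, 0.997, 0.001, 0.002]
contact_force: [0.6, 1.7, 7.0]
gripper_width: 60.8
```

```bash
python3 - <<'E'
from h import *
s=read_state();d=get_image("wrist");np.savez("w10.npz",s=s["position"],q=s["ee_rot"],**d)
print(s["position"],s["contact_force"],s["gripper_width"])
print("tab",tab(d,s,82.5,(260,240,380,320)))
E
```

```text
[455.87427458 106.7935869   59.1430894 ] [0.58645764 1.67289001 7.03688703] 60.79689783838645
tab ((319.5, 280.5), (array([456.4, 107.6], dtype=float32), [np.float32(21.0), np.float32(31.5)], 80.3), array([ -0.5,   0.9, -23.4]))
```

>>> servo_tool(
  rows=[
    [0,0,0,-1,0,0,0],
    [0,0,0,-3,0,0,0],
    [0,0,0,-4,0,0,0],
    [0,0,0,-2,0,0,-7.2],
    [0,-2.26,-2.94,0,0,0,0],
    [0,-2.26,-2.94,0,0,0,0],
    [0,-2.26,-2.94,0,0,0,0],
    [0,-2.26,-2.94,0,0,0,0],
    [0,-2.26,-2.94,0,0,0,0],
    [0,-2.26,-2.94,0,0,0,0],
    [0,-2.26,-2.94,0,0,0,0],
    [0,-2.26,-2.94,0,0,0,0],
  ],
)

```text
clock: 17.4
position: [623.8, -137.6, 155.6]
ee_rot: [0.022, 1.0, 0.001, -0.003]
contact_force: [0.1, 1.4, -6.7]
gripper_width: 60.9
```

>>> servo_tool(
  rows=[
    [0,0,0,0,0,0,0],
    [0,0,0,0,0,0,0],
  ],
)

```text
clock: 17.6
position: [623.3, -137.2, 155.2]
ee_rot: [0.023, 1.0, 0.001, -0.003]
contact_force: [-0.2, 0.3, -7.5]
gripper_width: 61.1
```

```bash
python3 - <<'E'
from h import *
s=read_state();print(s["position"],s["gripper_width"],s["contact_force"],delta(s,[626.5,-136.1,72],-2.4))
E
```

```text
[ 623.32100873 -137.18746185  155.21613999] 61.072579789104054 [-0.20777319  0.2736135  -7.48509962] (array([-0.36,  0.11,  8.32]), np.float64(-0.18), 'tool x ang', np.float64(177.42), 'tilt', array([-0.0061,  0.0015, -1.    ]))
```

>>> servo_tool(
  rows=[
    [0,-0.2,0.1,2,0,0,-0.2],
    [0,0,0,3,0,0,0],
    [0,0,0,2.4,0,0,0],
    [0,0,0,0.9,0,0,0],
    [0,0,0,0,0,0,0],
    [0,0,0,0,0,0,0],
  ],
)

```text
clock: 18.2
position: [628.1, -135.3, 75.9]
ee_rot: [0.019, 1.0, -0.0, 0.001]
contact_force: [0.1, -0.2, -6.1]
gripper_width: 60.9
```

```bash
python3 - <<'E'
from h import *
s=read_state();d=get_image("wrist");np.savez("w11.npz",s=s["position"],q=s["ee_rot"],**d)
cv2.imwrite("pics/w11.png",cv2.resize(d["image"][100:340,180:500][:,:,::-1],None,fx=2.4,fy=2.4));print(s["position"],s["contact_force"],s["gripper_width"],delta(s,[626.5,-136.1,72],-2.4))
print("tab",tab(d,s,s["position"][2]+23.4,(260,240,380,320)));marks(d)
E
```

```text
[ 628.05418049 -135.33037938   75.91935097] [ 0.05872657 -0.15101364 -6.09214369] 60.920402430195175 (array([ 0.15, -0.08,  0.39]), np.float64(0.24), 'tool x ang', np.float64(177.84), 'tilt', array([ 1.6e-03, -4.0e-04, -1.0e+00]))
tab ((319.5, 280.5), (array([ 628.6, -134.5], dtype=float32), [np.float32(20.9), np.float32(31.5)], 87.8), array([ -0.6,   0.8, -23.4]))
blue (419, 192, 20, 81) [647.  -47.3] x 615.0 684.0 slope -0.1119
blue (548, 139, 12, 22) [586.2  40.1] x 579.0 594.0 slope -0.0524
blue (429, 138, 12, 52) [593.5 -46.9] x 575.0 613.0 slope -0.0394
blue (316, 138, 6, 15) [ 576.4 -133. ] x 571.0 582.0 slope 0.0324
screw 542 269 [684.7  49.2]
screw 605 178 [609.   82.1]
screw 585 177 [607.6  66.8]
screw 566 178 [608.1  52.7]
screw 354 174 [ 598.5 -107.3]
screw 320 174 [ 597.5 -132.9]
screw 286 173 [ 596.3 -158.4]
screw 214 146 [ 574.  -209.3]
```

View pics/w11.png

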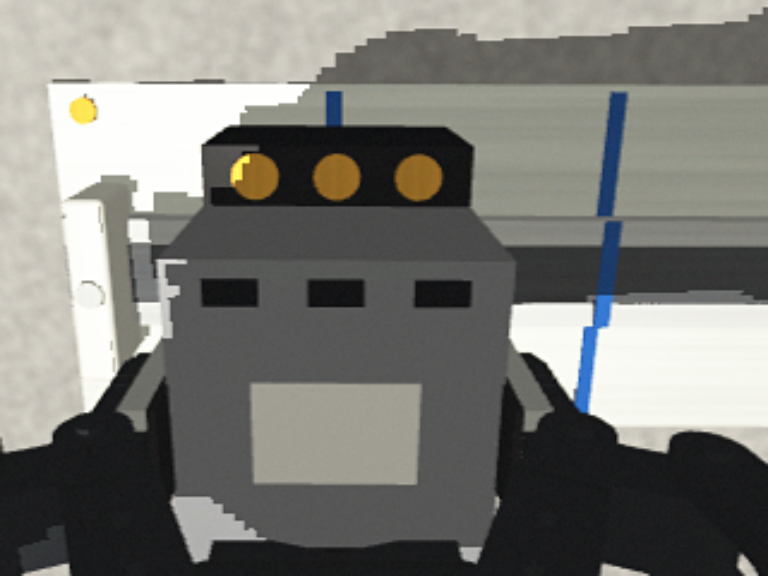

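Front edge centre is at crop column 337 against the line at 334, about 0.8 mm toward +y, which agrees with the pose numbers. I trim and lower.

>>> servo_tool(
  rows=[
    [0,0.12,-0.08,0.5,0,0,0.2],
    [0,0,0,0.5,0,0,0],
    [0,0,0,0.15,0,0,0],
    [0,0,0,0,0,0,0],
    [0,0,0,0,0,0,0],
  ],
)

```text
clock: 18.75
position: [626.3, -136.5, 63.3]
ee_rot: [0.021, 1.0, -0.0, 0.0]
contact_force: [-0.4, -0.2, -6.9]
gripper_width: 61.2
```

>>> servo_tool(
  rows=[
    [0,0,0,0.07,0,0,0],
    [0,0,0,0,0,0,0],
  ],
)

```text
clock: 18.95
position: [626.2, -136.4, 62.6]
ee_rot: [0.021, 1.0, 0.0, 0.0]
contact_force: [0.6, -0.8, -6.9]
gripper_width: 61.0
```

>>> servo_tool(
  rows=[
    [0,0,0,0.07,0,0,0],
    [0,0,0,0,0,0,0],
  ],
)

```text
clock: 19.15
position: [626.3, -136.5, 62.3]
ee_rot: [0.021, 1.0, -0.0, 0.0]
contact_force: [-2.0, 0.3, -4.2]
gripper_width: 60.7
```

>>> servo_tool(
  rows=[
    [0,0,0,0.05,0,0,0],
    [0,0,0,0,0,0,0],
  ],
)

```text
clock: 19.35
position: [626.2, -136.4, 62.3]
ee_rot: [0.021, 1.0, -0.0, 0.0]
contact_force: [-2.8, 0.3, -0.2]
gripper_width: 61.0
```

>>> servo_tool(
  rows=[
    [0,0,0,0.05,0,0,0],
    [0,0,0,0,0,0,0],
  ],
)

```text
clock: 19.55
position: [626.2, -136.4, 62.2]
ee_rot: [0.021, 1.0, -0.0, 0.0]
contact_force: [-5.6, 1.6, 3.9]
gripper_width: 61.0
```

>>> servo_tool(
  rows=[
    [0,0,0,0.05,0,0,0],
    [0,0,0,0,0,0,0],
  ],
)

```text
clock: 19.75
position: [626.2, -136.4, 62.2]
ee_rot: [0.021, 1.0, -0.0, 0.0]
contact_force: [-6.0, 2.1, 8.0]
gripper_width: 61.2
```

>>> servo_tool(
  rows=[
    [0,0,0,-0.1,0,0,0],
    [0.95,0,0,0,0,0,0],
    [0.95,0,0,0,0,0,0],
    [0.95,0,0,0,0,0,0],
    [0.95,0,0,-2,0,0,0],
    [0.95,0,0,-4,0,0,0],
    [0.95,0,0,-2.5,0,0,0],
    [1,0,0,0,0,0,0],
  ],
)

```text
clock: 20.55
position: [629.4, -136.8, 151.5]
ee_rot: [0.021, 1.0, -0.0, 0.005]
contact_force: [-0.1, -0.3, 0.1]
gripper_width: 85.5
```

>>> servo_tool(
  rows=[
    [1,2.2,4.19,0,0,0,0],
    [1,2.2,4.19,0,0,0,0],
    [1,2.2,4.19,0,0,0,0],
    [1,2.2,4.19,0,0,0,0],
    [1,2.2,4.19,0,0,0,0],
    [1,2.2,4.19,0,0,0,0],
    [1,2.2,4.19,0,0,0,0],
    [1,2.2,4.19,0,0,0,0],
    [1,2.2,4.19,0,0,0,0],
    [1,2.2,4.19,0,0,0,0],
    [1,0,0,0,0,0,-3.2],
    [1,0,0,0,0,0,0],
  ],
)

```text
clock: 21.75
position: [423.4, 292.8, 145.9]
ee_rot: [-0.008, 1.0, -0.0, -0.0]
contact_force: [0.3, -0.9, -0.7]
gripper_width: 85.8
```

>>> servo_tool(
  rows=[
    [1,0,0,0,0,0,0],
  ],
)

```text
clock: 21.85
position: [424.0, 291.2, 146.0]
ee_rot: [-0.006, 1.0, -0.0, -0.0]
contact_force: [-0.3, 0.2, -0.1]
gripper_width: 85.4
```

```bash
python3 - <<'E'
from h import *
s=read_state();print(s["position"],s["gripper_width"],delta(s,[424.5,291.3,48],0.8))
d=get_image("wrist");np.savez("w12.npz",s=s["position"],q=s["ee_rot"],**d);cv2.imwrite("pics/w12.png",d["image"][:,:,::-1])
E
```

```text
[424.03135984 291.20666833 145.99513186] 85.37563117994137 (array([-0.05,  0.01,  9.8 ]), np.float64(-0.09), 'tool x ang', np.float64(-179.29), 'tilt', array([-4.e-04, -5.e-04, -1.e+00]))
```

View pics/w12.png

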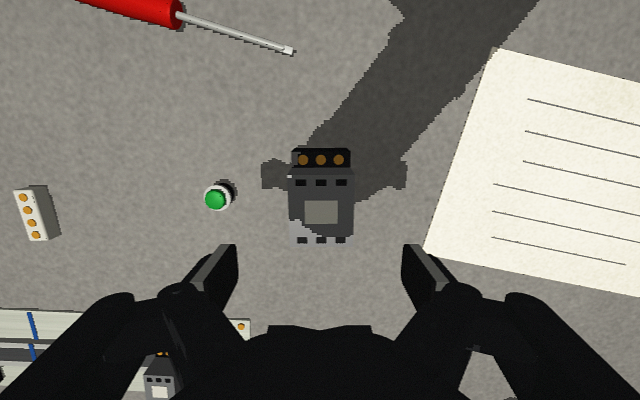

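Wrist view: contactor 3 at (321,195), square and central, nothing near the fingers. I descend and grip.

>>> servo_tool(
  rows=[
    [1,-0.05,0,3,0,0,0],
    [1,0,0,4,0,0,0],
    [1,0,0,2.2,0,0,0],
    [1,0,0,0.6,0,0,0],
    [1,0,0,0,0,0,0],
    [0,0,0,0,0,0,0],
    [0,0,0,0,0,0,0],
    [0,0,0,0,0,0,0],
    [0,0,0,0,0,0,0],
    [0,0,0,0,0,0,0],
  ],
)

```text
clock: 22.9
position: [425.4, 292.5, 50.1]
ee_rot: [-0.007, 1.0, 0.001, 0.001]
contact_force: [-0.3, -0.0, 8.0]
gripper_width: 51.2
```

```bash
python3 - <<'E'
from h import *
s=read_state();d=get_image("wrist");np.savez("w13.npz",s=s["position"],q=s["ee_rot"],**d)
print(s["position"],s["contact_force"],s["gripper_width"])
print("tab",tab(d,s,70.5,(270,240,370,320)))
E
```

```text
[425.44616477 292.49228054  50.05360925] [-0.31682944 -0.04083908  7.98307225] 51.24532897875977
tab ((273.5, 313.5), (array([445.9, 271.6], dtype=float32), [np.float32(3.4), np.float32(6.3)], 178.4), array([-20.2, -21.1, -20.4]))
```

>>> servo_tool(
  rows=[
    [0,0,0,-1.5,0,0,0],
    [0,0,0,-4,0,0,0],
    [0,0,0,-5,0,0,3.15],
    [0,-2.44,-3.71,0,0,0,0],
    [0,-2.44,-3.71,0,0,0,0],
    [0,-2.44,-3.71,0,0,0,0],
    [0,-2.44,-3.71,0,0,0,0],
    [0,-2.44,-3.71,0,0,0,0],
    [0,-2.44,-3.71,0,0,0,0],
    [0,-2.44,-3.71,0,0,0,0],
    [0,-2.44,-3.71,0,0,0,0],
    [0,-2.44,-3.71,0,0,0,0],
  ],
)

```text
clock: 24.15
position: [629.3, -52.7, 151.5]
ee_rot: [0.021, 1.0, 0.0, -0.002]
contact_force: [0.8, 0.4, -4.6]
gripper_width: 51.1
```

>>> servo_tool(
  rows=[
    [0,0,0,0,0,0,0],
    [0,0,0,0,0,0,0],
  ],
)

```text
clock: 24.35
position: [628.7, -52.3, 151.1]
ee_rot: [0.022, 1.0, 0.0, -0.002]
contact_force: [-0.6, 0.6, -5.7]
gripper_width: 50.9
```

```bash
python3 - <<'E'
from h import *
import h,re
src=open("h.py").read().replace("box):","box,th=118):").replace(">118",">th");open("h.py","w").write(src);exec(src)
f=dict(np.load("w13.npz"));s0=dict(position=f["s"],ee_rot=f["q"])
for th in (80,95,108): print(th,tab(f,s0,70.5,(290,250,350,310),th))
s=read_state();d=get_image("wrist");print("now",tab(d,s,s["position"][2]+20.5,(290,250,350,310)))
print(s["position"],s["gripper_width"],s["contact_force"],delta(s,[630.6,-50.1,63],-2.4))
E
```

```text
80 ((319.0, 275.5), (array([425.2, 293.2], dtype=float32), [np.float32(19.2), np.float32(26.5)], 90.7), array([  0.2,   0.8, -20.4]))
95 ((319.4999694824219, 275.4999694824219), (array([425.2, 293.3], dtype=float32), [np.float32(19.2), np.float32(26.1)], 90.7), array([  0.2,   0.9, -20.4]))
108 ((319.0, 275.5), (array([425.2, 293.2], dtype=float32), [np.float32(19.2), np.float32(25.5)], 90.7), array([  0.2,   0.8, -20.4]))
now ((318.9999694824219, 275.4999694824219), (array([628.5, -51.4], dtype=float32), [np.float32(19.1), np.float32(26.6)], 87.4), array([  0.3,   0.9, -20.5]))
[628.708529   -52.25610034 151.07397913] 50.872133074107644 [-0.59876494  0.55729697 -5.70969244] (array([-0.22,  0.22,  8.81]), np.float64(-0.16), 'tool x ang', np.float64(177.44), 'tilt', array([-4.7e-03,  7.0e-04, -1.0e+00]))
```

>>> servo_tool(
  rows=[
    [0,-0.08,0.2,2,0,0,0],
    [0,0,0,3,0,0,0],
    [0,0,0,2.8,0,0,0],
    [0,0,0,0.9,0,0,0],
    [0,0,0,0,0,0,0],
    [0,0,0,0,0,0,0],
  ],
)

```text
clock: 25.0
position: [632.0, -48.5, 67.7]
ee_rot: [0.02, 1.0, -0.0, 0.001]
contact_force: [0.9, 0.8, -5.7]
gripper_width: 51.1
```

```bash
python3 - <<'E'
from h import *
s=read_state();d=get_image("wrist");np.savez("w14.npz",s=s["position"],q=s["ee_rot"],**d)
cv2.imwrite("pics/w14.png",cv2.resize(d["image"][100:340,160:480][:,:,::-1],None,fx=2.4,fy=2.4));print(s["position"],s["contact_force"],s["gripper_width"],delta(s,[630.85,-50.1,63],-2.4))
print("tab",tab(d,s,s["position"][2]+20.5,(290,250,350,310)));marks(d)
E
```

```text
[631.99034378 -48.52936695  67.74593358] [ 0.89928254  0.8207833  -5.68688955] 51.11502649366256 (array([ 0.11, -0.16,  0.47]), np.float64(0.12), 'tool x ang', np.float64(177.72), 'tilt', array([ 2.3e-03, -2.0e-04, -1.0e+00]))
tab ((318.9999694824219, 275.4999694824219), (array([631.7, -47.7], dtype=float32), [np.float32(19.2), np.float32(26.3)], 87.7), array([  0.3,   0.8, -20.5]))
blue (528, 268, 9, 12) [688.6 121.9] x 683.0 694.0 slope 0.1616
blue (555, 138, 14, 29) [591.4 126. ] x 582.0 602.0 slope -0.0486
blue (435, 138, 10, 24) [586.2  39.5] x 578.0 594.0 slope -0.0456
blue (314, 138, 7, 22) [582.1 -47.2] x 575.0 590.0 slope -0.0429
blue (191, 138, 8, 11) [ 574.9 -133.5] x 571.0 578.0 slope -0.1514
screw 628 274 [691.4 198.2]
screw 550 263 [679.  133.3]
screw 602 182 [614.7 158.7]
screw 586 182 [614.2 147.8]
screw 572 182 [613.4 136.8]
screw 477 178 [608.1  67.8]
screw 457 179 [607.8  53.1]
screw 436 179 [607.3  38.5]
screw 348 180 [605.8 -25.8]
screw 319 181 [605.  -46.8]
screw 290 181 [604.2 -67.9]
screw 197 168 [ 592.1 -133.8]
screw 164 167 [ 590.8 -157.4]
screw 131 167 [ 589.7 -180.9]
screw 85 147 [ 574.2 -210.1]
```

View pics/w14.png

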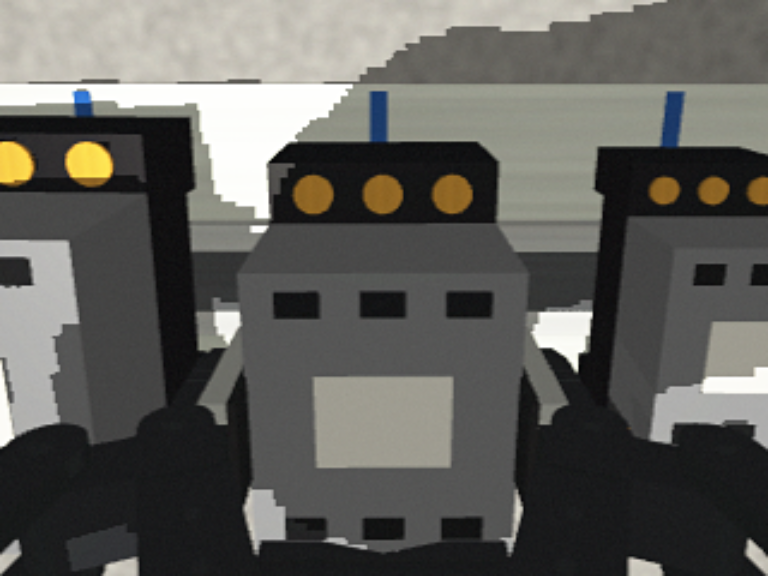

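The front edge centre (column 385) sits about 1.5 mm toward +y of the line (378.5), which agrees with the pose numbers. I trim and lower.

>>> servo_tool(
  rows=[
    [0,0.1,-0.16,0.5,0,0,0.1],
    [0,0,0,0.5,0,0,0],
    [0,0,0,0.2,0,0,0],
    [0,0,0,0,0,0,0],
    [0,0,0,0,0,0,0],
  ],
)

```text
clock: 25.55
position: [630.1, -50.9, 54.4]
ee_rot: [0.022, 1.0, -0.0, 0.0]
contact_force: [0.1, -0.1, -5.0]
gripper_width: 51.1
```

>>> servo_tool(
  rows=[
    [0,0,0,0.07,0,0,0],
    [0,0,0,0,0,0,0],
  ],
)

```text
clock: 25.75
position: [630.1, -50.8, 53.7]
ee_rot: [0.022, 1.0, 0.0, 0.0]
contact_force: [-0.1, 0.1, -5.8]
gripper_width: 51.1
```

>>> servo_tool(
  rows=[
    [0,0,0,0.07,0,0,0],
    [0,0,0,0,0,0,0],
  ],
)

```text
clock: 25.95
position: [630.1, -50.8, 53.2]
ee_rot: [0.022, 1.0, -0.0, 0.0]
contact_force: [0.4, -0.3, -4.7]
gripper_width: 50.9
```

>>> servo_tool(
  rows=[
    [0,0,0,0.06,0,0,0],
    [0,0,0,0,0,0,0],
  ],
)

```text
clock: 26.15
position: [630.1, -50.8, 53.1]
ee_rot: [0.021, 1.0, -0.0, 0.0]
contact_force: [-1.3, 0.1, 0.3]
gripper_width: 50.9
```

>>> servo_tool(
  rows=[
    [0,0,0,0.05,0,0,0],
    [0,0,0,0,0,0,0],
  ],
)

```text
clock: 26.35
position: [630.1, -50.8, 53.1]
ee_rot: [0.021, 1.0, -0.0, 0.0]
contact_force: [-4.2, 1.7, 5.2]
gripper_width: 51.0
```

>>> servo_tool(
  rows=[
    [0,0,0,-0.07,0,0,0],
    [0.75,0,0,0,0,0,0],
    [0.75,0,0,0,0,0,0],
    [0.75,0,0,0,0,0,0],
    [0.75,0,0,-1,0,0,0],
    [0.75,0,0,-2,0,0,0],
    [0.75,0,0,-4,0,0,0],
    [0.75,0,0,-4,0,0,0],
    [0.75,4,0,-2,0,0,0],
    [0.75,4,0,-2,0,0,0],
    [0.75,4,0,0,0,0,0],
    [0.75,3,0,0,0,0,0],
  ],
)

```text
clock: 27.55
position: [478.4, -44.4, 204.2]
ee_rot: [0.022, 1.0, 0.0, 0.001]
contact_force: [0.1, -0.2, 0.6]
gripper_width: 64.2
```

>>> servo_tool(
  rows=[
    [0.75,0,0,0,0,0,0],
    [0.75,0,0,0,0,0,0],
  ],
)

```text
clock: 27.75
position: [480.5, -44.3, 204.0]
ee_rot: [0.021, 1.0, 0.0, 0.001]
contact_force: [0.4, 0.3, 0.6]
gripper_width: 64.4
```

```bash
python3 - <<'E'
from h import *
s=read_state();print(s["position"])
d=get_image("top");e=get_image("side");w=get_image("wrist");np.savez("top1.npz",**d);np.savez("w15.npz",**w)
a=cv2.resize(d["image"][90:180,200:405],(800,351),interpolation=cv2.INTER_CUBIC);b=e["image"][130:330,150:550];c=w["image"][80:280,120:520]
cv2.imwrite("pics/fin.png",np.vstack([a,np.hstack([b,c])])[:,:,::-1])
H,S,V=cv2.split(cv2.cvtColor(d["image"],cv2.COLOR_RGB2HSV));O=np.where((H>8)&(H<30)&(S>70),S.astype(float)*V,0)
ct=np.array([632.4,-8.6]);ur=np.array([.0419,.9991]);lat=np.array([.9991,-.0419])
for n,k,z in ((1,129,26),(2,43,32),(3,-43,38),(4,-129,44)):
    p=ct+ur*k
    ys,xs=np.nonzero(O);P=np.array([ray(d,q,z)[:2] for q in zip(xs,ys)]);w_=O[ys,xs]
    r=P-p;k_=(abs(r@ur)<36)&(abs(r@lat)<46);P=P[k_];w_=w_[k_];r=r[k_]
    g=(r@lat)>0;A,B=(np.average(P[j],axis=0,weights=w_[j]) for j in (g,~g));m=(A+B)/2;l=A-B
    print(n,"off along rail",((m-p)@ur).round(1),"across",((m-p)@lat).round(1),"len",np.hypot(*l).round(1),"ang",np.degrees(np.arctan2(l[1],l[0])).round(1))
E
```

```text
[480.49843217 -44.26371996 203.95397148]
1 off along rail -1.3 across -0.4 len 58.4 ang -3.7
2 off along rail -2.3 across 0.0 len 69.3 ang -1.6
3 off along rail 4.5 across 0.7 len 76.9 ang -12.1
4 off along rail -2.0 across 1.7 len 85.8 ang -6.0
```

View pics/fin.png

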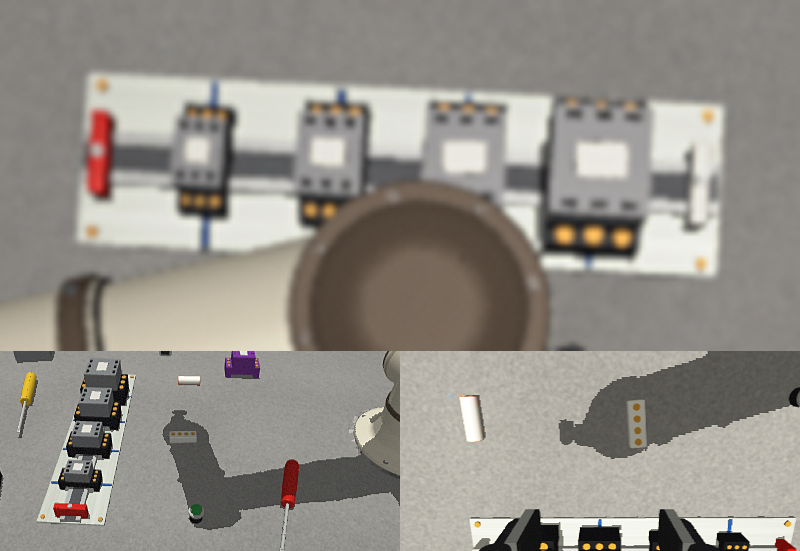

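The arm covers part of the row in the top view, so those screw figures aren't valid. I move aside and check again.

>>> servo_tool(
  rows=[
    [0.75,0.8,-4.5,0,0,0,0],
    [0.75,0.8,-4.5,0,0,0,0],
    [0.75,0.8,-4.5,0,0,0,0],
    [0.75,0.8,-4.5,0,0,0,0],
    [0.75,0.8,-4.5,0,0,0,0],
    [0.75,0.8,-4.5,0,0,0,0],
    [0.75,0.8,-4.5,0,0,0,0],
    [0.75,0,-4.5,0,0,0,0],
    [0.75,0,0,0,0,0,0],
    [0.75,0,0,0,0,0,0],
  ],
)

```text
clock: 28.9
position: [408.6, -402.9, 201.3]
ee_rot: [0.023, 1.0, 0.001, -0.001]
contact_force: [-0.1, -0.3, -0.9]
gripper_width: 63.9
```

```bash
python3 - <<'E'
from h import *
s=read_state();print(s["position"],s["joint_vel"].round(3))
d=get_image("top");np.savez("top2.npz",**d)
cv2.imwrite("pics/fin2.png",cv2.resize(d["image"][90:180,200:405],(800,351),interpolation=cv2.INTER_CUBIC)[:,:,::-1])
H,S,V=cv2.split(cv2.cvtColor(d["image"],cv2.COLOR_RGB2HSV));O=np.where((H>8)&(H<30)&(S>70),S.astype(float)*V,0)
ct=np.array([632.4,-8.6]);ur=np.array([.0419,.9991]);lat=np.array([.9991,-.0419])
ys,xs=np.nonzero(O)
for n,k,z in ((1,129,26),(2,43,32),(3,-43,38),(4,-129,44)):
    p=ct+ur*k;P=np.array([ray(d,q,z)[:2] for q in zip(xs,ys)]);w_=O[ys,xs]
    r=P-p;k_=(abs(r@ur)<36)&(abs(r@lat)<46);P=P[k_];w_=w_[k_];r=r[k_]
    g=(r@lat)>0;A,B=(np.average(P[j],axis=0,weights=w_[j]) for j in (g,~g));m=(A+B)/2;l=A-B
    print(n,"off along rail",((m-p)@ur).round(1),"across",((m-p)@lat).round(1),"len",np.hypot(*l).round(1),"ang",np.degrees(np.arctan2(l[1],l[0])).round(1))
E
```

```text
[ 408.55911204 -402.8612619   201.28193886] [ 0.04  -0.031 -0.031 -0.003 -0.001 -0.003]
1 off along rail -1.3 across -0.4 len 58.4 ang -3.6
2 off along rail -1.5 across 0.9 len 67.6 ang -3.0
3 off along rail -1.9 across 0.2 len 76.7 ang -2.7
4 off along rail -2.0 across 1.7 len 85.8 ang -6.0
```

View pics/fin2.png

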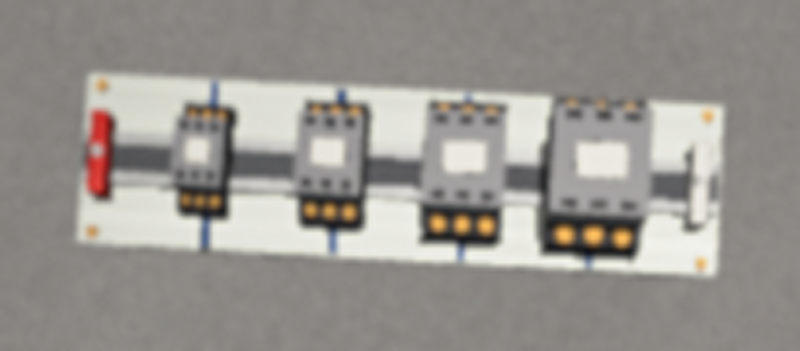

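```bash
python3 - <<'E'
from h import *
d=dict(np.load("top2.npz"));im=d["image"].astype(float)
blue=np.clip(im[:,:,2]-im[:,:,0]-15,0,None);org=np.clip(im[:,:,0]-im[:,:,2]-25,0,None)
ct=np.array([632.4,-8.6]);ur=np.array([.0419,.9991]);lat=np.array([.9991,-.0419])
vv,uu=np.mgrid[95:175,205:400];q=np.c_[uu.ravel(),vv.ravel()]
def w(I,z,k):
    P=np.array([ray(d,x,z)[:2] for x in q])-ct-ur*k;return P@ur,P@lat,I[q[:,1],q[:,0]]
for n,k,z,L in ((1,129,26,36),(2,43,32,40),(3,-43,38,44),(4,-129,44,48)):
    a,l,i=w(blue,3,k);out=[]
    for lo,hi in ((-60,-L-3),(L+3,60)):
        m=(abs(a)<7)&(l>lo)&(l<hi)&(i>0);out.append((round(float(np.average(a[m],weights=i[m])),1),int(m.sum())) if m.sum()>2 else None)
    b,l2,j=w(org,z,k);m=(abs(b)<33)&(l2<-20)&(l2>-48)&(j>0);m2=(abs(b)<33)&(l2>20)&(l2<48)&(j>0)
    print(n,"line near/far",out,"screws near",np.average(b[m],weights=j[m]).round(1),"far",np.average(b[m2],weights=j[m2]).round(1))
E
```

```text
1 line near/far [(-0.3, 16), (-0.2, 13)] screws near -1.1 far -1.5
2 line near/far [(-0.2, 14), (-0.3, 9)] screws near -1.3 far -2.0
3 line near/far [(-0.6, 8), (-0.1, 4)] screws near -1.8 far -0.1
4 line near/far [(-0.8, 4), None] screws near -0.2 far -2.2
```

```bash
python3 -c "
from bench import *
print(job_done())"
```

```text
the job is handed in; nothing more can be done
None
```

All four contactors are on the rail in size order. The smallest is at the line next to the red stop (left end), then second smallest and second largest, with the largest next to the white stop. I gripped each by its flat sides and turned it square to the rail. I trimmed its position on its blue line in the wrist view, then lowered it in steps of 1 mm or less until the force showed contact (10 N at most). I handed in about 29 s into the 120 s limit, with the arm well clear.

**Final check (top view):** all four stand upright astride the rail, free of the gripper.
- **Position along the rail:** their screws read about 1 mm to one side of the blue lines. The wrist views just before set-down had each within about 0.5 mm after trimming. The two disagree by about 1 mm, within the 2 mm calibration.
- **Squareness:** contactors 1 to 3 read within about 1.3° of square. Contactor 4 read 3.6° off. I put that down to its far screws being partly hidden in that view, because the measured tool yaw at set-down was square. I could not confirm it a second way.
- **Invalid reading:** an earlier top-view check was discarded because the arm hid part of the row.

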